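# Prop the gear chest lid

### The arm

A 7-joint arm with a two-finger parallel gripper is mounted at the origin on the work surface. World frame = base frame: x ahead of the robot, y to its left, z up, the work surface at z = 0. Lengths are in mm, angles in rad, forces in N, time in s.
With the tool pointing down it reaches from about 350 to 775 mm from the base axis. Payload 3.1 kg.
Tool frame: the origin (TCP) lies on the centre line of the jaws, within the pads' length; the fingertips stand manip.tip_extent ahead of it and the grasp point (between the pads) lies 11 mm behind it (manip.tip_extent is the distance from the TCP to the fingertips, in mm); z points along the fingers, y is the line along which they close (so a half turn about z gives the same grasp; the last joint's range is limited). The gripper opens to 85 mm and grips with 20 to 120 N. Pads are 22 mm wide; open, the fingers measure 114 mm over their backs; the gripper's body (76 mm by 85 mm) begins 54 mm behind the grasp point. The pads swing forward as they close: fully open they stand 13 mm farther back than shut.
Start: joints at [1.177, 0.311, 0.014, 1.512, -0.004, 1.319, -0.027], TCP at [189.557, -516.319, 239.304] pointing down, gripper open.
Joint ranges: [-2.7, 2.7], [-0.3, 1.91], [-1.27, 1.3], [0.12, 2.57], [-1.44, 4.58], [0.2, 2.03], [-3.05, 3.05]. Speed limits (rad/s): [2.79, 2.79, 3.14, 3.14, 3.14, 3.14, 3.14].

### API

Orientations are given as a rotation vector (axis times angle).
In Python, from bench import manip gives the robot as it stands.
- The arm moves only by the tool jog_arm, never from a script. Its argument "series" is a list of rows, each a list of 3 entries, a list of its own where there are three numbers: the shift along the tool's x, y, z in m, then the turn, a rotation vector about the tool's x, y, z in rad, then the finger opening in m, from 0 to 0.0854. A call has 1 to 12 rows; each row shifts and turns the commanded pose from where the row before left it, along the tool's axes as they then stand; what a row does not reach is not made up. A row lasts 1/10 s, in which the tool goes at most 50 mm and 8.59 degrees, less where a joint would pass 70% of its speed; a pose out of reach is approached as far as the arm can. A call is refused whole if a number of a shift passes 0.05 or a number of a turn 0.15, either way. A call with a gripper value outside its range is refused whole. The fingers move at their own pace and stop on an object; "grip_force" is the grip in N (left out, the last holds). Time passes only in rows, so rows that do not move let the fingers close. It gives the time, the measured TCP pose, the force, the opening and the grip force at its end, in the units of the state.
- manip.read_state(): the state, without advancing time (a new reading comes with each control period).
- manip.get_image(name): name is "side" or "top"; returns a dict with "pixels" (384x512x3 uint8, red, green, blue), "mtx" (3x3 intrinsics, pixels), "R" (3x3) and "t" (3): a world point X has camera coordinates R X + t. Camera axes: x right, y down, z forward; pixel columns grow to the right and rows downward; lengths in mm; the calibration is good to about 2 mm. A picture is of the moment at which its call begins. There is no depth.
- manip.sign_off(): hands the job in; it is judged then, once.
The state is a dict: "t": time; "q": joint angles; "joint_vel": joint speeds; "tau": joint torques, N m; "tool_pos": TCP position; "tool_rot": TCP orientation; "wrist_force": force on the tool from outside, world axes, zero at the start; "wrist_torque": the same for the moment, N m; "finger_gap": opening from 0.0 (shut) to 1.0 (fully open); "finger_force": force on a finger pad.
Only numpy, scipy, OpenCV 4.12 (cv2) and the standard library are available. Lean on these libraries where they do the work, as an engineer would, in place of code of your own. Each camera call takes 0.05 s, during which the arm holds its last target. There are 200 camera calls.

### The job

The gear chest's lid is standing open on its stiff hinge alone. First swing the prop rod on the chest's side up out of its clip as far as it goes, then lower the lid onto it until the rod's end is seated in the slot under the lid's ear, so that the lid is held open. Do not let the lid go down past the rod.

Things in the scene. Friction and masses are not known exactly. Their poses are not given: they have to be found in the camera images.
- chest: Fixed green sheet-steel chest, 300 x 260 x 100 mm high. Origin: centre of its underside; z up; x from its latch front to the hinged back; y towards the side with the prop rod (the -y side has only a fixed carrying bar). Both hinge axes run along y: the lid's at x +150, z +105 mm; the rod's at x -120, z +85 mm, rod in the plane y +155 mm.
- lid (a joint): Lid angle, rad: 0 shut, grows opening; starts at 1.08 to 1.25, about 0.90 when resting on the rod. A stiff hinge holds it where it is left; 2 to 5 N on its outer face near the free edge eases it down. Green steel sheet, 4 mm, 0.6 kg, 250 mm from hinge to free edge, 270 mm wide (chest y -135 to +135); its underside passes through the hinge axis.
- prop_rod (a joint): Prop rod angle, rad: 0 level in its open cradle clip, end towards the chest's back; grows as the end swings up; at 0.753 it meets a stop, the end then right under the lid's slot. Stiff pivot (0.25 N m): it stays where it is left. Bare steel, 10 mm thick, 218 mm from pivot to the centre of its 14 mm ball end.
- rod_grip (a point): Where to take the rod: on its cross handle, a plain steel pin 14 mm thick standing out 75 mm sideways (chest +y) from the rod, 90 mm from the pivot. This point is on the pin's axis, 50 mm out from the rod. x along the rod to its end, y outwards along the pin. The pin can turn between gripping fingers.
- rod_tip (a point): Centre of the rod's 14 mm ball end (axes as rod_grip).
- lid_slot (a point): Where the ball's centre lies when seated in the slot: an inverted dark steel channel, open below, on the ear at the lid's +y side, 40 mm wide between two cheeks 20 mm deep, 170 mm from the hinge. The point is 7 mm under the channel's floor. z: square to the lid, out of its outer face; -x: from the hinge to the free edge.

How it is judged (in metres and radians):
On the way, in this order (a step that is already met when the one before it is completed fails the run):
1. the prop rod is swung up to its stop while the lid is still above it (value of joint prop_rod above 0.68 rad and value of joint lid above 1 rad), for 0.2 s.
2. the rod's end is seated in the lid's slot (distance between rod_tip and lid_slot below 0.014 m), for 0.2 s.
At the end, for the whole second after the job is handed in: The lid rests on the raised prop rod: the centre of the rod's ball end is within 14 mm of its seated place in the lid's slot, lid and rod at rest (distance between rod_tip and lid_slot below 0.014 m and velocity of joint lid between -0.05 and 0.05 rad/s and velocity of joint prop_rod between -0.05 and 0.05 rad/s); the robot touches nothing.
It fails at once if the lid goes down past the rod (below 0.75 rad) (value of joint lid below 0.75 rad).
It also fails if it takes over 45 s, if anything falls off the work surface, if the arm or the gripper's body presses on something with over 40 N, if the wrist force passes 120 N, or if a joint passes its speed limit or range.

## Working session

There is one attempt and no reset: what is moved stays moved. The work goes in short steps, Python scripts to look and compute and a tool call to move; the robot and the scene stay as the last step left them, time stands still between calls to the robot, and variables do not carry over. Pictures are saved under pics/ and viewed, at most 10 in all, crops included, and the job is handed in when it is done.

Besides the shell and the picture viewer there is one more tool, called after "Call:" by a JSON object that holds its "fn" and its "kwargs". jog_arm: Moves the arm, as the interface text tells. Its arguments: {"type":"object","properties":{"series":{"type":"array","items":{"type":"array"}},"grip_force":{"type":"number"}},"required":["series"]}

```bash
mkdir -p pics; ls; python3 - <<'E'
from bench import manip
import cv2,numpy as np
print(manip.tip_extent)
s=manip.read_state();print(s['t'],s['tool_pos'],s['tool_rot'],s['finger_gap'])
for n in('side','top'):
    d=manip.get_image(n);cv2.imwrite(f'pics/{n}0.png',np.array(d['pixels'])[:,:,::-1])
    np.savez(f'{n}0.npz',**{k:np.array(d[k]) for k in('pixels','mtx','R','t')})
    R=np.array(d['R']);print(n,np.round(-R.T@np.array(d['t'])),np.round(R,2).tolist(),np.array(d['mtx'])[0,0])
E
```

```text
pics
8.0
0.0 [ 189.31088034 -515.64100232  238.20901161] [-3.09082819e+00 -5.49513988e-01  7.85654004e-04] 1.0014220544291312
side [ 11. 110. 878.] [[-0.17, -0.98, -0.0], [-0.78, 0.14, -0.6], [0.6, -0.1, -0.8]] 480.7879931186452
top [576.  10. 788.] [[-0.03, -1.0, -0.02], [-1.0, 0.03, -0.02], [0.02, 0.02, -1.0]] 373.13616992413637
```

View pics/side0.png

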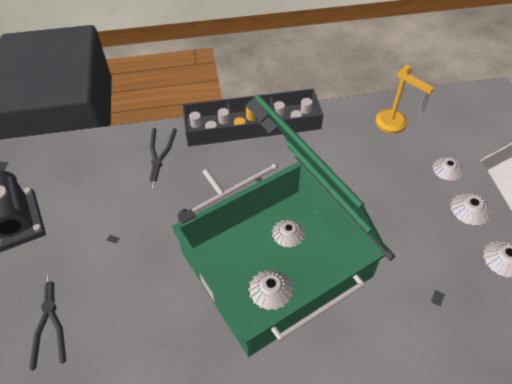

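View pics/top0.png

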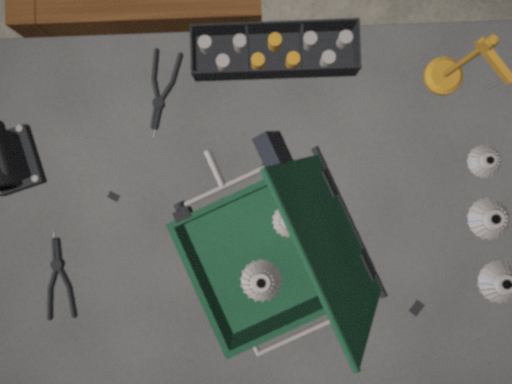

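The side view shows the rod with its pivot near (186,216), ball end near (273,168) and pin end near (208,173). The ear is near (262,112). In the top view the pin runs from (208,152) to (222,187), and the chest's front rim corners are at about (168,228) and (230,353). I'll enlarge both views to refine these.

```bash
python3 - <<'E'
import cv2,numpy as np
a=cv2.imread('pics/side0.png')[90:260,165:300];b=cv2.imread('pics/top0.png')[120:370,160:390]
a=cv2.resize(a,None,fx=3.4,fy=3.4,interpolation=2);b=cv2.resize(b,None,fx=1.5,fy=1.5)
c=np.zeros((600,800,3),np.uint8);c[:a.shape[0],:a.shape[1]]=a;
b=cv2.resize(cv2.imread('pics/top0.png')[120:370,160:300],None,fx=2.4,fy=2.4,interpolation=2);c[:600,460:460+336]=b[:600]
cv2.imwrite('pics/z.png',c)
E
```

```text
(no output)
```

View pics/z.png

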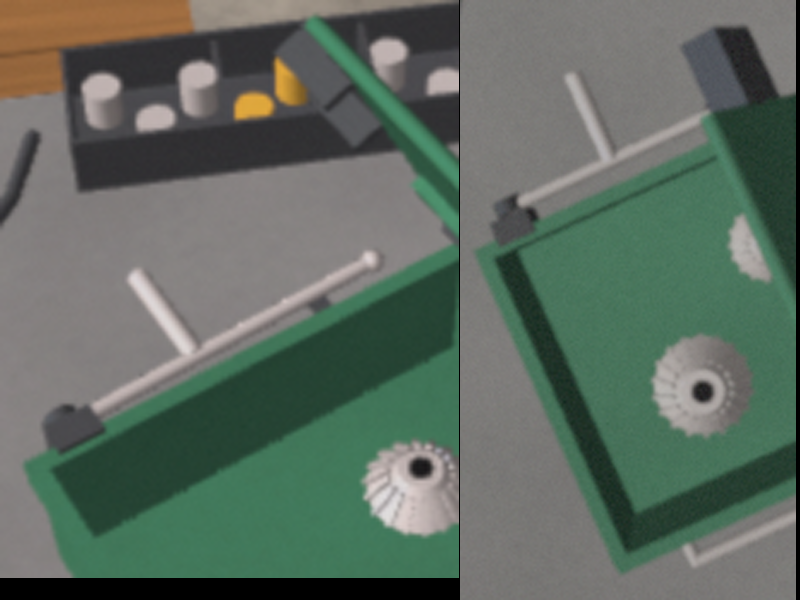

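The crop shows the pin end, ball, junction, rim corners and lid corner clearly. I'll fit the chest pose and lid angle to these pixels.

```bash
cat > h.py <<'E'
import numpy as np
from scipy.optimize import least_squares
from scipy.spatial.transform import Rotation as Ro
C={n:np.load(f'{n}0.npz') for n in('side','top')}
def proj(n,X):
    c=C[n];p=c['mtx']@(c['R']@X+c['t']);return p[:2]/p[2]
def W(p,X): return np.array([p[0],p[1],0])+Ro.from_euler('z',p[2]).apply(X)
def lid(a,r,y,h=0): return np.array([150-r*np.cos(a)+h*np.sin(a),y,105+r*np.sin(a)+h*np.cos(a)])
def rod(a,r,y=155): return np.array([-120+r*np.cos(a),y,85+r*np.sin(a)])
E
python3 - <<'E'
from h import *
O=[('side',[98,155,85],(273.8,166.2)),('side',[-30,230,85],(205,171.2)),('side',[-30,155,85],(221.8,192.6)),('side',[-150,130,100],(173.2,227.1)),
('top',[-30,230,85],(206.7,152.5)),('top',[-30,155,85],(221.7,186.7)),('top',[-150,130,100],(167.5,224.2)),('top',[-150,-130,100],(226.7,358.3))]
L=[('top',135,(263.5,168.5)),('top',-135,(355,369)),('side',135,(257.6,95.3))]
def f(p): return np.ravel([proj(n,W(p,np.array(X,float)))-u for n,X,u in O]+[proj(n,W(p,lid(p[3],250,y,2)))-u for n,y,u in L])
r=least_squares(f,[550,30,-1.2,1.15],x_scale=[10,10,.1,.1]);p=r.x
print(p,np.round(r.fun.reshape(-1,2),1).tolist());np.save('p.npy',p)
print('pin',W(p,rod(0,90,205)),'tip',W(p,rod(0,218)),'slot',W(p,lid(p[3],170,155)))
print('axis x',W(p,np.eye(3)[0])-W(p,np.zeros(3)), 'up pin',W(p,rod(.753,90,205)),'edge',W(p,lid(p[3],250,0,4)),W(p,lid(p[3],250,135,4)))
E
```

```text
[ 4.77302393e+02  1.77812007e-02 -1.17011372e+00  1.13253908e+00] [[0.5, 3.7], [0.0, 1.3], [0.9, 3.4], [1.6, 0.3], [-1.1, -2.3], [0.3, -0.5], [0.2, 1.0], [-0.7, -3.7], [-1.3, -1.9], [0.8, 1.0], [0.1, 0.8]]
pin [654.36394983 107.60126032  85.        ] tip [658.25021502 -29.76284322  85.        ] slot [650.39406433 -11.21660555 258.93374148]
axis x [ 0.39004698 -0.92079496  0.        ] up pin [644.87319403 130.00635662 146.54476804] edge [495.84189331 -43.74894359 333.07059748] [620.1492127    8.90739836 333.07059748]
```

```bash
python3 - <<'E'
from h import *
import h
O=[('side',[98,155,85],(273.8,166.2)),('side',[-30,230,85],(205,171.2)),('side',[-30,155,85],(221.8,192.6)),('side',[-150,130,100],(173.2,227.1)),
('top',[-30,230,85],(206.7,152.5)),('top',[-30,155,85],(221.7,186.7)),('top',[-150,130,100],(167.5,224.2)),('top',[-150,-130,100],(226.7,358.3))]
L=[('top',135,(263.5,168.5)),('top',-135,(355,369)),('side',135,(257.6,95.3))]
z=np.array([0,0,1.])
def f(p): return np.ravel([proj(n,W(p,np.array(X,float))+p[4]*z)-u for n,X,u in O]+[proj(n,W(p,lid(p[3],250,y,2))+p[4]*z)-u for n,y,u in L])
r=least_squares(f,[550,30,-1.2,1.15,0],x_scale=[10,10,.1,.1,10]);p=r.x
print(p,np.round(r.fun.reshape(-1,2),1).tolist())
P=[C[n]['mtx']@np.c_[C[n]['R'],C[n]['t']] for n in('side','top')]
import cv2
for nm,a,b in[('pinend',(205,171.2),(206.7,152.5)),('junc',(221.8,192.6),(221.7,186.7)),('rim',(173.2,227.1),(167.5,224.2)),('lid',(257.6,95.3),(263.5,168.5))]:
    X=cv2.triangulatePoints(*P,np.array(a,float),np.array(b,float)).ravel();print(nm,X[:3]/X[3])
E
```

```text
[477.27795656  -0.71357999  -1.16729996   1.12688778   4.07848269] [[0.6, 2.4], [-0.1, 0.2], [1.0, 2.3], [1.6, -0.7], [-1.4, -2.4], [0.2, -0.5], [-0.0, 1.4], [-0.3, -2.6], [-2.0, -1.7], [1.4, 2.6], [-0.4, -0.5]]
pinend [672.06159078 115.81069709  95.02113672]
junc [607.03900191  88.42674436  98.26590708]
rim [540.56033467 191.16372639  98.2187694 ]
lid [616.87697205  10.3245339  336.26805768]
```

Call:
{"fn": "jog_arm", "kwargs": {"series": [[[0,0,-0.045],[0,0,0],0.085],[[0,0,-0.045],[0,0,0],0.085],[[0,0,-0.045],[0,0,0],0.085],[[0,0,-0.045],[0,0,0],0.085],[[0.036,-0.0236,0],[0,0,0],0.085],[[0.036,-0.0236,0],[0,0,0],0.085],[[0.036,-0.0236,0],[0,0,0],0.085],[[0.036,-0.0236,0],[0,0,0],0.085],[[0.036,-0.0236,0],[0,0,0],0.085],[[0.036,-0.0236,0],[0,0,0],0.085],[[0.036,-0.0236,0],[0,0,0],0.085],[[0.036,-0.0236,0],[0,0,0],0.085]]}}

```text
t: 1.3
tool_pos: [395.4, -238.2, 419.0]
tool_rot: [-3.093, -0.55, 0.001]
wrist_force: [1.0, -1.0, -1.3]
finger_gap: 0.995
finger_force: 0.0
```

```bash
cat > go.py <<'E'
# prints state and the shift/turn in tool axes to a target pose
import sys,numpy as np
from scipy.spatial.transform import Rotation as Ro
from bench import manip
def go(tgt=None,yaxis=None,zaxis=(0,0,-1)):
    s=manip.read_state();R=Ro.from_rotvec(s['tool_rot']);np.set_printoptions(suppress=True,precision=3)
    print('t',s['t'],'pos',np.round(s['tool_pos'],1),'F',np.round(s['wrist_force'],1),'gap',s['finger_gap'],'pad',s['finger_force'],'q',np.array(s['q']))
    print('axes',R.as_matrix().tolist())
    if tgt is not None: print('shift',R.inv().apply(np.array(tgt)-s['tool_pos']))
    if yaxis is not None:
        z=np.array(zaxis,float);z/=np.linalg.norm(z);y=np.array(yaxis,float);y-=z*(y@z);y/=np.linalg.norm(y)
        print('turn',(R.inv()*Ro.from_matrix(np.c_[np.cross(y,z),y,z])).as_rotvec())
if __name__=='__main__':
    a=[float(x) for x in sys.argv[1:]];go(a[:3] or None,a[3:6] or None,a[6:9] or (0,0,-1))
E
python3 go.py 651 107 420 .392 -.92 0
```

```text
t 1.3 pos [ 395.4 -238.2  419. ] F [ 1.  -1.  -1.3] gap 0.9949937826901035 pad 0.0 q [ 0.717  0.109 -0.242  1.331  0.027  1.705 -0.739]
axes [[0.9387679488569786, 0.34454960888716457, -0.0005524622732261247], [0.3445496985686881, -0.938768075639678, 7.332122460913633e-05], [-0.0004933711458378051, -0.0002591823253446342, -0.9999998447047053]]
shift [ 358.881 -235.952   -1.134]
turn [-0.     0.    -0.051]
```

Call:
{"fn": "jog_arm", "kwargs": {"series": [[[0.036,-0.0236,0],[0,0,-0.01],0.085],[[0.036,-0.0236,0],[0,0,-0.01],0.085],[[0.036,-0.0236,0],[0,0,-0.01],0.085],[[0.036,-0.0236,0],[0,0,-0.01],0.085],[[0.036,-0.0236,0],[0,0,-0.01],0.085],[[0.036,-0.0236,0],[0,0,0],0.085],[[0.036,-0.0236,0],[0,0,0],0.085],[[0.036,-0.0236,0],[0,0,0],0.085],[[0.036,-0.0236,0],[0,0,0],0.085],[[0.036,-0.0236,0],[0,0,0],0.085]]}}

```text
t: 2.3
tool_pos: [639.8, 115.5, 418.6]
tool_rot: [3.078, 0.626, -0.002]
wrist_force: [1.1, -0.5, -0.3]
finger_gap: 0.998
finger_force: 0.0
```

```bash
python3 go.py 651 107 170 .392 -.92 0;python3 - <<'E'
from bench import manip
import cv2,numpy as np
c=[np.array(manip.get_image(n)['pixels'])[60:384,100:450,::-1] for n in('side','top')]
cv2.imwrite('pics/1.png',np.hstack(c))
E
```

```text
t 2.3 pos [639.8 115.5 418.6] F [ 1.1 -0.5 -0.3] gap 0.9984505612731465 pad 0.0 q [-0.028  0.59  -0.445  0.694  0.256  1.896 -1.492]
axes [[0.9206140641881088, 0.39047273633292495, -0.0008871300528265032], [0.3904720865965298, -0.9206144001187718, -0.0008221209801524452], [-0.0011377205301270372, 0.0004104566139827996, -0.9999992685584141]]
shift [  7.22   12.113 248.633]
turn [ 0.     0.001 -0.002]
```

View pics/1.png

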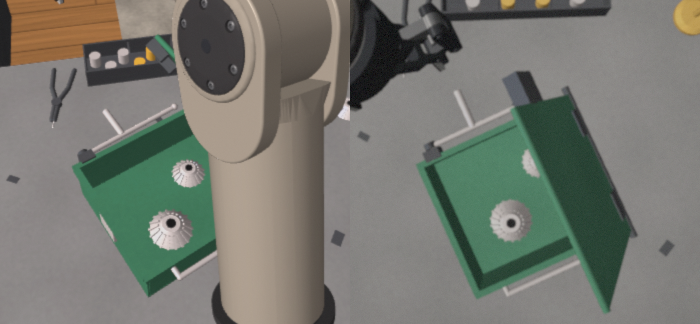

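The images show the lid undisturbed and the pin still clear, with the gripper at the upper left and the arm clear of the lid on the +y side. Next I'll descend to z 170.

Call:
{"fn": "jog_arm", "kwargs": {"series": [[[0.0035,0.006,0.042],[0,0,0],0.085],[[0.0035,0.006,0.042],[0,0,0],0.085],[[0,0,0.042],[0,0,0],0.085],[[0,0,0.042],[0,0,0],0.085],[[0,0,0.042],[0,0,0],0.085],[[0,0,0.035],[0,0,0],0.085],[[0,0,0],[0,0,0],0.085]]}}

```text
t: 3.1
tool_pos: [645.8, 103.7, 167.4]
tool_rot: [3.077, 0.626, -0.022]
wrist_force: [-0.5, -0.5, -0.9]
finger_gap: 0.997
finger_force: 0.0
```

```bash
python3 go.py 651 107 75 .392 -.92 0;python3 - <<'E'
from bench import manip
import cv2,numpy as np
c=[cv2.resize(np.array(manip.get_image(n)['pixels'])[80:280,150:320,::-1],None,fx=2.35,fy=2.35,interpolation=2) for n in('side','top')]
cv2.imwrite('pics/2.png',np.hstack(c))
E
```

```text
t 3.1 pos [645.8 103.7 167.4] F [-0.5 -0.5 -0.9] gap 0.9972491547418959 pad 0.0 q [ 0.077  0.62  -0.445  1.274  0.261  1.319 -1.532]
axes [[0.9204019160887295, 0.3907297460114499, -0.013805015104057704], [0.39071351484802325, -0.9205037882525758, -0.003965492120860347], [-0.014257004429363312, -0.0017439594275618117, -0.9998968428944138]]
shift [ 7.417 -0.797 92.268]
turn [-0.002  0.014 -0.001]
```

View pics/2.png

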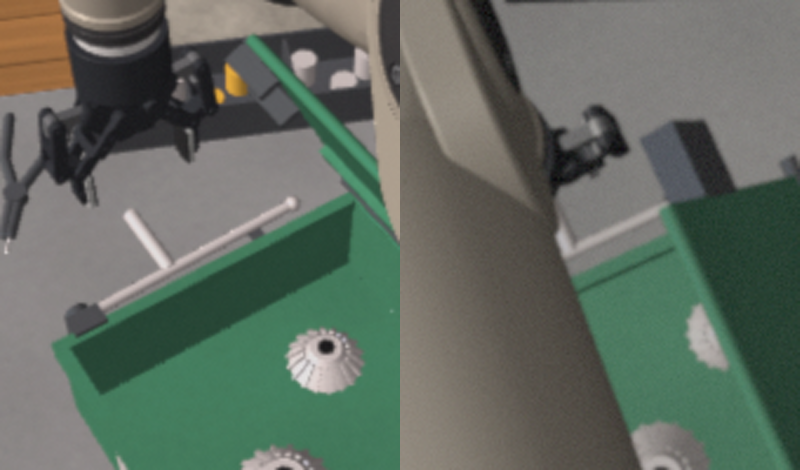

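The fingertips straddle the pin: their midpoint in the side crop is near (141,178), with the pin just below it. I'll descend and close.

Call:
{"fn": "jog_arm", "kwargs": {"series": [[[0.004,0,0.02],[0,0.014,0],0.085],[[0.004,0,0.02],[0,0,0],0.085],[[0,0,0.02],[0,0,0],0.085],[[0,0,0.02],[0,0,0],0.085],[[0,0,0.012],[0,0,0],0.085],[[0,0,0],[0,0,0],0.085],[[0,0,0],[0,0,0],0.05],[[0,0,0],[0,0,0],0.035]], "grip_force": 25}}

```text
t: 4.0
tool_pos: [660.0, 110.2, 84.5]
tool_rot: [-3.076, -0.626, -0.027]
wrist_force: [-0.5, 0.4, -0.8]
finger_gap: 0.681
finger_force: 0.0
```

```bash
python3 go.py 651 107 75 .392 -.92 0
```

```text
t 4.0 pos [660.  110.2  84.5] F [-0.5  0.4 -0.8] gap 0.6807500695356364 pad 0.0 q [ 0.069  0.695 -0.428  1.362  0.296  1.131 -1.562]
axes [[0.9202333050474386, 0.3910232311144921, 0.016477166329501], [0.39097347499861324, -0.9203805653610236, 0.006273496093163771], [0.0176183463746268, 0.0006690549339608614, -0.9998445610376238]]
shift [-9.663 -0.615  9.309]
turn [ 0.001 -0.018 -0.001]
```

Call:
{"fn": "jog_arm", "kwargs": {"series": [[[-0.008,0,0.009],[0,-0.018,0],0.035],[[0,0,0],[0,0,0],0.035],[[0,0,0],[0,0,0],0.02],[[0,0,0],[0,0,0],0.008],[[0,0,0],[0,0,0],0.006],[[0,0,0],[0,0,0],0.006],[[0,0,0],[0,0,0],0.006],[[0,0,0],[0,0,0],0.006]], "grip_force": 25}}

```text
t: 4.8
tool_pos: [652.0, 104.3, 73.1]
tool_rot: [3.075, 0.624, -0.006]
wrist_force: [2.3, -5.4, -2.1]
finger_gap: 0.151
finger_force: 24.4
```

```bash
python3 go.py 651 107 75 .392 -.92 0
```

```text
t 4.8 pos [652.  104.3  73.1] F [ 2.3 -5.4 -2.1] gap 0.15092960766014138 pad 24.418366849422455 q [ 0.07   0.702 -0.422  1.377  0.301  1.129 -1.564]
axes [[0.9209277354281455, 0.3897226785731145, -0.0028878928277942524], [0.3897089352484303, -0.9209276839465668, -0.004375697469855926], [-0.004364848991964313, 0.002904263522801807, -0.9999862565788931]]
shift [ 0.12  -2.851 -1.893]
turn [ 0.003  0.004 -0.002]
```

Call:
{"fn": "jog_arm", "kwargs": {"series": [[[0,-0.0005,-0.009],[0,0,0],0.006],[[0,-0.0013,-0.0089],[0,0,0],0.006],[[0,-0.0022,-0.0087],[0,0,0],0.006],[[0,-0.0031,-0.0084],[0,0,0],0.006],[[0,-0.0039,-0.0081],[0,0,0],0.006],[[0,-0.0047,-0.0077],[0,0,0],0.006],[[0,0,0],[0,0,0],0.006]], "grip_force": 30}}

```text
t: 5.5
tool_pos: [645.4, 119.9, 125.1]
tool_rot: [3.075, 0.626, -0.006]
wrist_force: [-0.3, -5.4, 2.5]
finger_gap: 0.153
finger_force: 29.7
```

```bash
python3 go.py 642.3 127.1 135.1 .392 -.92 0
```

```text
t 5.5 pos [645.4 119.9 125.1] F [-0.3 -5.4  2.5] gap 0.15317496935846212 pad 29.747682809829712 q [ 0.053  0.649 -0.439  1.334  0.28   1.223 -1.573]
axes [[0.9204884542081031, 0.39075623471545984, -0.0032512613817925326], [0.3907421116509837, -0.9204904395177234, -0.004237090864936427], [-0.00464842469084304, 0.0026297884827536974, -0.9999857380785131]]
shift [-0.11  -7.824 -9.982]
turn [ 0.003  0.005 -0.001]
```

Tracking is good, so I'll carry on to the stop.

Call:
{"fn": "jog_arm", "kwargs": {"series": [[[0,-0.0052,-0.007],[0,0,0],0.006],[[0,-0.0026,-0.003],[0,0,0],0.006],[[0,-0.001,-0.001],[0,0,0],0.006],[[0,0,0],[0,0,0],0.006],[[0,0,0],[0,0,0],0.006]]}}

```text
t: 6.0
tool_pos: [642.5, 126.6, 134.8]
tool_rot: [3.074, 0.624, -0.007]
wrist_force: [1.7, -5.2, -1.3]
finger_gap: 0.151
finger_force: 29.4
```

```bash
python3 go.py 642.3 127.1 135.1 .392 -.92 0;python3 - <<'E'
from bench import manip
import cv2,numpy as np
c=[cv2.resize(np.array(manip.get_image(n)['pixels'])[80:280,150:320,::-1],None,fx=2.35,fy=2.35,interpolation=2) for n in('side','top')]
cv2.imwrite('pics/3.png',np.hstack(c))
E
```

```text
t 6.0 pos [642.5 126.6 134.8] F [ 1.7 -5.2 -1.3] gap 0.15115383187616013 pad 29.419525265693665 q [ 0.043  0.638 -0.441  1.327  0.277  1.241 -1.583]
axes [[0.9208872107954443, 0.3898160676750224, -0.003190356683665082], [0.38979528274938335, -0.920884266000828, -0.005639696662443064], [-0.00513639364875126, 0.003949938543628955, -0.9999790075025509]]
shift [ 0.05  -0.539 -0.276]
turn [ 0.004  0.005 -0.002]
```

View pics/3.png

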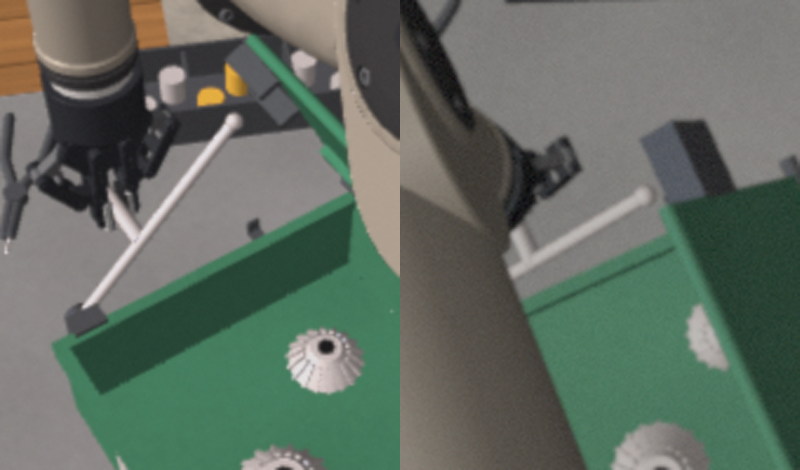

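The rod is raised, with its ball at side crop (233,122), which is image (249,132). I'll push a little further to feel the stop and check the angle against the projection.

Call:
{"fn": "jog_arm", "kwargs": {"series": [[[0,-0.0015,-0.0015],[0,0,0],0.006],[[0,-0.0015,-0.0015],[0,0,0],0.006],[[0,0,0],[0,0,0],0.006]]}}

```text
t: 6.4
tool_pos: [642.4, 126.6, 135.2]
tool_rot: [3.072, 0.62, -0.007]
wrist_force: [8.0, -7.2, -12.0]
finger_gap: 0.153
finger_force: 29.6
```

```bash
python3 go.py;python3 - <<'E'
from h import *
p=np.load('p.npy')
for a in(.65,.7,.753): print(a,proj('side',W(p,rod(a,218)))-proj('side',W(p,rod(0,218)))+[273.8,166.2])
E
```

```text
t 6.4 pos [642.4 126.6 135.2] F [  8.   -7.2 -12. ] gap 0.15298661054640314 pad 29.619300663471222 q [ 0.04   0.637 -0.439  1.327  0.279  1.242 -1.587]
axes [[0.9216531043293802, 0.38800543339509885, -0.0027090470462085665], [0.38797039940492406, -0.9216306897260268, -0.008708670433088515], [-0.005875752343383048, 0.006975343074713248, -0.9999584091967973]]
0.65 [255.54464399 131.43102901]
0.7 [252.4304405  129.70284547]
0.753 [248.85858606 128.07505113]
```

The force rose, so the rod is at its stop. I'll relax, release, slide outward off the pin and go up.

Call:
{"fn": "jog_arm", "kwargs": {"series": [[[0,0.0025,0.0025],[0,0,0],0.006],[[0,0,0],[0,0,0],0.006],[[0,0,0],[0,0,0],0.05],[[0,0,0],[0,0,0],0.05],[[0,0,0],[0,0,0],0.05],[[0.02,0,0],[0,0,0],0.05],[[0.02,0,0],[0,0,0],0.05],[[0.025,0,0],[0,0,0],0.05],[[0,0,-0.02],[0,0,0],0.05],[[0,0,-0.04],[0,0,0],0.05],[[0,0,-0.04],[0,0,0],0]]}}

```text
t: 7.5
tool_pos: [701.0, 156.9, 235.3]
tool_rot: [-3.077, -0.63, 0.01]
wrist_force: [0.2, 0.4, 0.7]
finger_gap: 0.432
finger_force: 0.0
```

```bash
python3 go.py 572 -98 430 .392 -.92 0;python3 - <<'E'
from bench import manip
import cv2,numpy as np
c=[cv2.resize(np.array(manip.get_image(n)['pixels'])[80:280,150:320,::-1],None,fx=2.35,fy=2.35,interpolation=2) for n in('side','top')]
cv2.imwrite('pics/4.png',np.hstack(c))
E
```

```text
t 7.5 pos [701.  156.9 235.3] F [0.2 0.4 0.7] gap 0.4323356394996234 pad 0.0 q [-0.05   0.729 -0.431  0.913  0.28   1.554 -1.554]
axes [[0.9194795392085567, 0.3930809626905771, -0.006688329168768061], [0.39308859977132077, -0.9195005806765758, -0.00018672242211097362], [-0.006223319583877608, -0.0024574185011182145, -0.9999776154432997]]
shift [-220.016  183.188 -193.741]
turn [-0.002  0.006  0.001]
```

View pics/4.png

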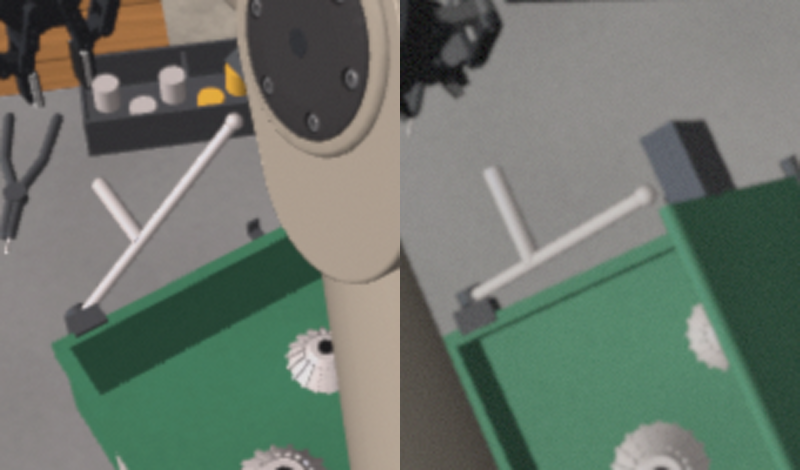

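The rod is released and stays up at the stop, and the lid is unmoved. I'll go up and over to behind the lid.

Call:
{"fn": "jog_arm", "kwargs": {"series": [[[0,0,-0.045],[0,0,0],0],[[-0.01,0,-0.045],[0,0,0],0],[[-0.02,0,-0.045],[0,0,0],0],[[-0.03,0,-0.045],[0,0,0],0],[[-0.032,0.018,-0.014],[0,0,0],0],[[-0.032,0.033,0],[0,0,0],0],[[-0.032,0.033,0],[0,0,0],0],[[-0.032,0.033,0],[0,0,0],0],[[-0.032,0.033,0],[0,0,0],0],[[0,0.033,0],[0,0,0],0],[[0,0,0],[0,0,0],0]]}}

```text
t: 8.7
tool_pos: [573.8, -103.8, 425.7]
tool_rot: [3.078, 0.612, -0.009]
wrist_force: [0.2, -0.1, -0.0]
finger_gap: -0.001
finger_force: 0.0
```

```bash
python3 go.py 572 -98 293 .392 -.92 0
```

```text
t 8.7 pos [ 573.8 -103.8  425.7] F [ 0.2 -0.1 -0. ] gap -0.001053741027462587 pad 0.0 q [ 0.383  0.411 -0.416  0.948  0.172  1.815 -1.139]
axes [[0.9238652612194587, 0.38268927411289316, -0.004679593021640548], [0.38266905678045654, -0.9238736475618168, -0.004677213227938162], [-0.0061132720090787546, 0.002530379372900603, -0.9999781123032505]]
shift [  1.397  -6.363 132.65 ]
turn [ 0.002  0.006 -0.01 ]
```

Call:
{"fn": "jog_arm", "kwargs": {"series": [[[0,0,0.035],[0,0,-0.01],0],[[0,0,0.035],[0,0,0],0],[[0,0,0.035],[0,0,0],0],[[0,0,0.027],[0,0,0],0],[[0,0,0],[0,0,0],0],[[0,-0.015,0],[0,0,0],0],[[0,-0.015,0],[0,0,0],0],[[0,0,0],[0,0,0],0]]}}

```text
t: 9.5
tool_pos: [561.8, -65.4, 297.6]
tool_rot: [-3.072, -0.653, -0.002]
wrist_force: [0.5, 0.9, 1.4]
finger_gap: -0.007
finger_force: 0.0
```

```bash
cat >> go.py <<'E'
    p=np.load('p.npy');d=np.array(manip.read_state()['tool_pos'])-[p[0],p[1],0];print('chest',Ro.from_euler('z',-p[2]).apply(d),'F chest',Ro.from_euler('z',-p[2]).apply(manip.read_state()['wrist_force']))
E
python3 go.py
```

```text
t 9.5 pos [561.8 -65.4 297.6] F [0.5 0.9 1.4] gap -0.006648286185705364 pad 0.0 q [ 0.399  0.354 -0.443  1.342  0.149  1.477 -1.186]
axes [[0.9136102478007041, 0.4065901432499327, 0.0008777958391899829], [0.40658953899232375, -0.9136105964882343, 0.0007904216739543041], [0.0011233412418781823, -0.00036523473582280414, -0.9999993023537778]]
chest [ 93.22   52.258 297.615] F chest [-0.638  0.766  1.356]
```

Call:
{"fn": "jog_arm", "kwargs": {"series": [[[0,-0.004,0.003],[0,0,0],0],[[0,-0.004,0],[0,0,0],0],[[0,-0.004,0],[0,0,0],0],[[0,-0.004,0],[0,0,0],0],[[0,-0.004,0],[0,0,0],0],[[0,-0.004,0],[0,0,0],0],[[0,-0.004,0],[0,0,0],0],[[0,0,0],[0,0,0],0]]}}

```text
t: 10.3
tool_pos: [549.9, -44.9, 291.7]
tool_rot: [3.074, 0.643, -0.007]
wrist_force: [1.2, -2.9, 1.1]
finger_gap: -0.002
finger_force: 0.7
```

```bash
python3 go.py
```

```text
t 10.3 pos [549.9 -44.9 291.7] F [ 1.2 -2.9  1.1] gap -0.0015107140434545898 pad 0.7396869803778827 q [ 0.378  0.33  -0.451  1.389  0.144  1.459 -1.227]
axes [[0.9162520123512776, 0.4005829989957338, -0.003938372483314441], [0.40057810595844445, -0.916260442184051, -0.0019957743940050695], [-0.004408048205116635, 0.0002510065147813427, -0.9999902530058731]]
chest [ 69.697  49.326 291.736] F chest [3.164 0.015 1.125]
```

Call:
{"fn": "jog_arm", "kwargs": {"series": [[[0,-0.004,0],[0,0,0],0],[[0,-0.004,0],[0,0,0],0],[[0,-0.004,0],[0,0,0],0],[[0,-0.004,0],[0,0,0],0],[[0,-0.004,0],[0,0,0],0],[[0,-0.004,0],[0,0,0],0],[[0,-0.004,0],[0,0,0],0],[[0,0,0],[0,0,0],0]]}}

```text
t: 11.1
tool_pos: [538.5, -18.0, 291.9]
tool_rot: [-3.074, -0.645, 0.007]
wrist_force: [0.9, -0.3, 1.3]
finger_gap: -0.001
finger_force: 0.3
```

```bash
python3 go.py;python3 - <<'E'
from bench import manip
import cv2,numpy as np
c=[cv2.resize(np.array(manip.get_image(n)['pixels'])[80:280,180:350,::-1],None,fx=2.35,fy=2.35,interpolation=2) for n in('side','top')]
cv2.imwrite('pics/5.png',np.hstack(c))
E
```

```text
t 11.1 pos [538.5 -18.  291.9] F [ 0.9 -0.3  1.3] gap -0.0013816374802105406 pad 0.2681105677038431 q [ 0.351  0.304 -0.466  1.424  0.136  1.45  -1.271]
axes [[0.9157137544775624, 0.4018097703490871, -0.004150700256666513], [0.4018112445999023, -0.9157223730744541, -0.0005090814942541398], [-0.0040054430072506315, -0.0012016251096537997, -0.999991256223479]]
chest [ 40.433  49.339 291.875] F chest [0.655 0.672 1.323]
```

View pics/5.png

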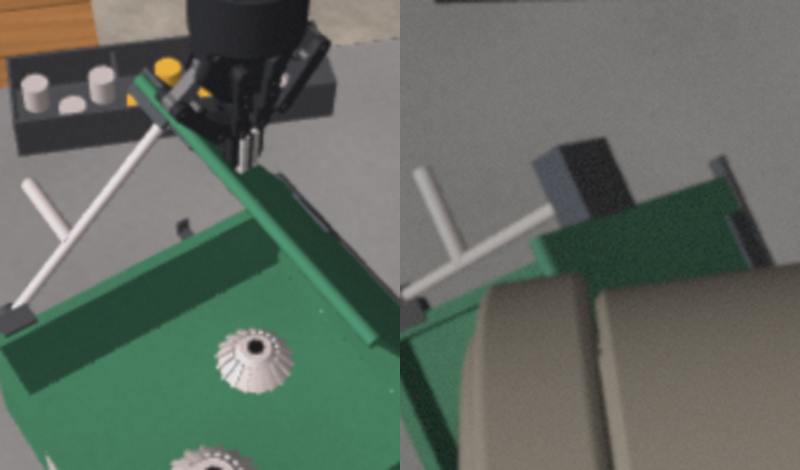

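The lid has come well down and the ball has gone under the channel, at about (165,125) in the side crop. The lid's +y corner is at side image (241.7,113). I'll estimate the angle.

```bash
python3 - <<'E'
from h import *
p=np.load('p.npy')
for a in(.88,.9,.92,.94,.96,.98,1,1.13): print(a,proj('side',W(p,lid(a,250,135,2))),proj('top',W(p,lid(a,250,135,2))),'fingerx',150-(284-105)/np.tan(a)+4/np.sin(a))
E
```

```text
0.88 [231.36832206 122.77927792] [225.3650979  185.97631812] fingerx 7.21486508017257
0.9 [233.25091378 120.56030066] [227.83947443 184.62301645] fingerx 13.06076939006083
0.92 [235.17243327 118.35458459] [230.39457643 183.2354113 ] fingerx 18.72599878013582
0.94 [237.13168204 116.16374533] [233.02965887 181.8140897 ] fingerx 24.223221301832496
0.96 [239.12741482 113.98939429] [235.74383251 180.35970796] fingerx 29.564095475749884
0.98 [241.15834103 111.83313614] [238.53606016 178.87299286] fingerx 34.75937519891494
1 [243.22312642 109.69656619] [241.40515339 177.35474268] fingerx 39.81900217086729
1.13 [257.37088152  96.39651624] [261.82013191 166.78447801] fingerx 69.97884762123202
```

Call:
{"fn": "jog_arm", "kwargs": {"series": [[[0,-0.004,0],[0,0,0],0],[[0,-0.004,0],[0,0,0],0],[[0,-0.004,0],[0,0,0],0],[[0,-0.002,0],[0,0,0],0],[[0,-0.002,0],[0,0,0],0],[[0,0,0],[0,0,0],0]]}}

```text
t: 11.8
tool_pos: [532.3, -4.2, 291.8]
tool_rot: [3.075, 0.643, -0.006]
wrist_force: [1.4, -1.5, -0.0]
finger_gap: -0.001
finger_force: 0.5
```

```bash
python3 go.py
```

```text
t 11.8 pos [532.3  -4.2 291.8] F [ 1.4 -1.5 -0. ] gap -0.000676166079520837 pad 0.5484488052752567 q [ 0.336  0.29  -0.474  1.442  0.133  1.445 -1.297]
axes [[0.9161298648912453, 0.40086319802494663, -0.0038428015250704718], [0.4008615349334378, -0.9161378299160066, -0.001227357974832961], [-0.004012538492888945, -0.000416012022127392, -0.9999918632013165]]
chest [ 25.339  49.046 291.816] F chest [ 1.888  0.711 -0.019]
```

Call:
{"fn": "jog_arm", "kwargs": {"series": [[[0,-0.0015,0],[0,0,0],0],[[0,-0.0015,0],[0,0,0],0],[[0,-0.0015,0],[0,0,0],0],[[0,0,0],[0,0,0],0]]}}

```text
t: 12.2
tool_pos: [530.8, -0.8, 291.8]
tool_rot: [3.074, 0.642, -0.006]
wrist_force: [1.6, -2.1, 0.3]
finger_gap: -0.002
finger_force: 1.1
```

```bash
python3 go.py|tail -1
```

```text
chest [ 21.649  48.929 291.783] F chest [2.564 0.629 0.286]
```

Call:
{"fn": "jog_arm", "kwargs": {"series": [[[0,-0.0015,0],[0,0,0],0],[[0,-0.0015,0],[0,0,0],0],[[0,0,0],[0,0,0],0]]}}

```text
t: 12.5
tool_pos: [530.5, -0.2, 292.0]
tool_rot: [3.072, 0.638, -0.004]
wrist_force: [2.1, -5.7, -0.3]
finger_gap: 0.004
finger_force: 2.4
```

```bash
python3 go.py|tail -1
```

```text
chest [ 20.978  48.839 291.983] F chest [ 6.103 -0.294 -0.26 ]
```

The lid stopped at the predicted place, so it should be seated. I'll give one more small press, then back away and look.

Call:
{"fn": "jog_arm", "kwargs": {"series": [[[0,-0.0015,0],[0,0,0],0],[[0,0,0],[0,0,0],0],[[0,0,0],[0,0,0],0]]}}

```text
t: 12.8
tool_pos: [530.3, -0.0, 292.1]
tool_rot: [3.071, 0.635, -0.003]
wrist_force: [3.0, -6.7, 0.9]
finger_gap: -0.003
finger_force: 3.0
```

```bash
python3 go.py|tail -1
```

```text
chest [ 20.71   48.788 292.098] F chest [7.34  0.095 0.856]
```

Call:
{"fn": "jog_arm", "kwargs": {"series": [[[0,0.01,0],[0,0,0],0],[[0,0.02,0],[0,0,0],0],[[0,0.03,0],[0,0,0],0],[[0,0.04,0],[0,0,0],0],[[0,0.03,-0.03],[0,0,0],0],[[0,0.03,-0.045],[0,0,0],0],[[0,0.045,-0.045],[0,0,0],0],[[0,0.045,-0.03],[0,0,0],0],[[0,0.045,0],[0,0,0],0],[[0,0,0],[0,0,0],0]]}}

```text
t: 13.8
tool_pos: [643.5, -255.4, 417.9]
tool_rot: [-3.075, -0.632, 0.012]
wrist_force: [0.4, 0.5, -2.7]
finger_gap: 0.002
finger_force: 0.0
```

```bash
python3 go.py|tail -1;python3 - <<'E'
from bench import manip
import cv2,numpy as np
c=[cv2.resize(np.array(manip.get_image(n)['pixels'])[80:280,180:350,::-1],None,fx=2.35,fy=2.35,interpolation=2) for n in('side','top')]
cv2.imwrite('pics/6.png',np.hstack(c))
E
```

```text
chest [299.995  53.432 417.867] F chest [-0.318  0.561 -2.694]
```

View pics/6.png

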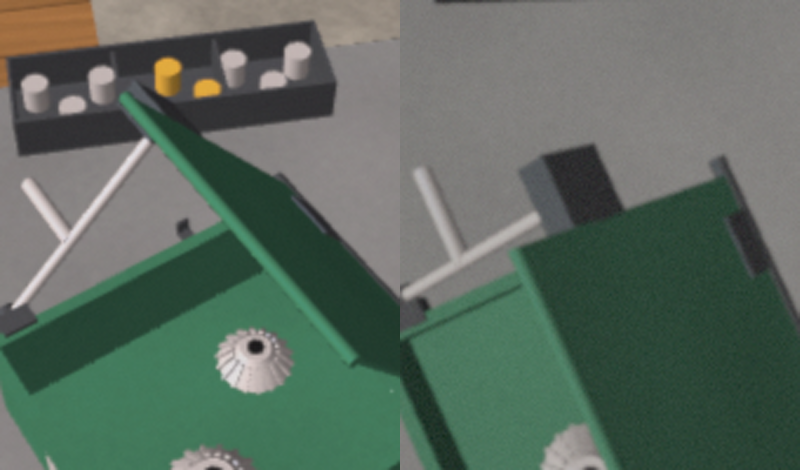

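The lid's +y corner is at side image (232.8,121), which puts the lid at about 0.90 rad. The rod is unchanged with its end inside the channel, and the robot is well clear. I'll hand in.

```bash
python3 -c "
from bench import manip
print(manip.sign_off())"
```

```text
the job is handed in; nothing more can be done
None
```

The prop rod is up at its stop and the lid rests on it at about 0.90 rad with the rod's end in the slot; I handed the job in after about 14 s with the robot clear, and sign-off returned no verdict.

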